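# Open the drive housing and fit its spacer and collar

## Task

Turn the small swing tab on the drive housing aside until it is clear of the cover plate, lift the cover out by its handle and lower it flat onto the middle of the plywood board, letting go only when it is down; leave the tab turned aside. Then thread the two loose steel rings onto the post inside the housing, the wide flat spacer first and the narrower, taller collar on top of it, both fully home. Do not knock over the yellow glue bottle.

Things in the scene. Friction and masses are not known exactly. Their poses are not given: they have to be found in the camera images.
- housing: Fixed grey drive housing, a box 66 mm high; origin on the bench under the centre of its opening, z up. It reaches 130 mm to its -x (robot's side), 82 mm to +x (then a round motor 62 mm long) and 92 mm each way in y. The cavity is 116 mm (x) by 136 mm (y), its floor 12 mm above the bench; the cover lies in a recess round its mouth, 1 mm below the housing's top.
- post_foot (a point): Foot of the fixed upright steel post at the centre of the housing's cavity, under the cover: the point on the post's axis at the cavity floor, 12 mm above the bench. Its axes are the housing's. Post 16 mm in diameter, 45 mm tall, the last 5 mm tapered to 8 mm.
- tab_pivot (a point): Pivot of the swing tab, at the height of the housing's top, 87 mm to the housing's -x from the post's axis (the robot's side). Its axes are the housing's.
- tab_lug (a point): Centre of the upright thumb lug on the swing tab: a steel plate 16 mm long (along the tab, its own x), 8 mm thick (its own y), 24 mm tall, 34 mm from the pivot. The tab is a flat steel bar 12 mm wide and 5 mm thick, reaching 42 mm from the pivot, 1.5 mm above the housing's top; the lug rises from it. The cover's edge is 22 mm from the pivot.
- tab (a joint): Angle of the swing tab, rad: 0 = pointing along the housing's +x, over the cover; positive = counter-clockwise seen from above. It turns either way to a stop at 1.75 or -1.75, and its end is clear of the cover beyond about 1.2 either way. It stays where it is left (about 1.5 N at the lug).
- cover_grip (a point): Centre of the black handle bar of the loose dark steel cover plate (about 0.3 kg). The plate is 130 mm (its x) by 150 mm (its y) by 5 mm; the bar stands over its middle, 70 mm long (y), 12 mm wide (x), 10 mm tall, its centre 30 mm above the plate's underside, 20 mm free under it. 1.5 mm play in the recess.
- board_top (a point): Centre of the upper face of the plywood board lying on the bench: 200 mm (its x) by 220 mm (its y), 6 mm thick, fixed.
- spacer_c (a point): Centre, half-way up, of the spacer: the wide flat steel ring, 48 mm outside, 20 mm bore, 16 mm tall, about 0.18 kg, lying flat on the bench. Home on the post its underside is on the cavity floor.
- collar_c (a point): Centre, half-way up, of the collar: the narrow tall steel ring, 32 mm outside, 20 mm bore, 20 mm tall, about 0.08 kg, standing flat on the bench. Home it rests on top of the spacer.
- glue: Yellow plastic glue bottle with a red cap, 52 mm across and 150 mm tall, standing loose on the bench; origin at the centre of its underside. To be left standing.

How it is judged:
On the way, in this order (a step that is already met when the one before it is completed fails the run):
1. the tab is turned at least 1.18 rad to either side, with the cover still in its recess ((value of joint tab above 1.18 rad or value of joint tab below -1.18 rad) and distance of cover_grip from where it was at the start of the episode below 0.02 m), for 0.2 s.
2. the cover is lowered onto the board and still touched by the fingers (its handle centre within 40 mm of the board's centre and no more than 15 mm above its resting height) (horizontal distance between cover_grip and board_top below 0.04 m and z of cover_grip in the frame of board_top below 0.045 m and contact force between the fingers and cover above 0.3 N), for 0.05 s.
3. the spacer is home on the post, on the cavity floor (horizontal distance between spacer_c and post_foot below 0.006 m and z of spacer_c in the frame of post_foot below 0.012 m and (angle between spacer_c's own z axis and vertical below 0.12 rad or angle between spacer_c's own z axis and vertical above 3.02 rad)), for 0.2 s.
4. the collar is home on the post, on the spacer (all of step 3 and horizontal distance between collar_c and post_foot below 0.006 m and z of collar_c in the frame of post_foot between 0.022 and 0.03 m and (angle between collar_c's own z axis and vertical below 0.12 rad or angle between collar_c's own z axis and vertical above 3.02 rad)), for 0.2 s.
At the end, for the whole second after the job is handed in: Tab at least 1.15 rad aside; cover flat (0.08 rad) on the board, handle within 40 mm of its centre; spacer flat on the cavity floor round the post and collar flat on the spacer, each within 6 mm of the axis and 4 mm of home height; all at rest (all of step 4 and (value of joint tab above 1.15 rad or value of joint tab below -1.15 rad) and horizontal distance between cover_grip and board_top below 0.04 m and z of cover_grip in the frame of board_top between 0.026 and 0.034 m and angle between cover_grip's own z axis and vertical below 0.08 rad and linear speed of each of cover, spacer, collar below 0.02 m/s); the robot touches nothing.
It fails at once if the glue bottle is knocked over (tipped beyond 0.5 rad) (angle between glue's own z axis and vertical above 0.5 rad).
It also fails if it takes over 72 s, if anything falls off the work surface, if the arm or the gripper's body presses on something with over 40 N, if the wrist force passes 120 N, or if a joint passes its speed limit or range.

## Robot

A 7-joint arm with a two-finger parallel gripper is mounted at the origin on the work surface. World frame = base frame: x ahead of the robot, y to its left, z up, the work surface at z = 0. Lengths are in m, angles in rad, forces in N, time in s.
With the tool pointing down it reaches from about 0.4 to 0.85 m from the base axis. Payload 6.9 kg.
Tool frame: the origin (TCP) lies midway between the tips of the shut fingers; the grasp point (between the pads) lies behind it (ctrl.pinch_z is the z of the grasp point in the tool frame, in m); z points along the fingers, y is the direction in which the jaws open and shut (so a half turn about z gives the same grasp; the last joint's range is limited). The gripper opens to 85 mm and grips with 20 to 120 N. Pads are 22 mm wide; open, the fingers measure 114 mm over their backs; the gripper's body (76 mm by 85 mm) begins 54 mm behind the grasp point. The pads swing forward as they close: fully open they stand 13 mm farther back than shut.
Start: joints at [1.387, 0.507, -0.238, 1.5, 0.126, 1.149, -0.155], TCP at [0.178, -0.599, 0.231] pointing down, gripper open.
Joint ranges: [-3.08, 3.08], [-0.24, 2.05], [-1.43, 1.35], [0, 2.5], [-1.52, 4.66], [0.17, 1.96], [-2.89, 2.89]. Speed limits (rad/s): [2.39, 2.39, 3.14, 3.14, 3.14, 3.14, 3.14].

## Interface

Orientations are given as a unit quaternion [w, x, y, z].
In Python, from station import ctrl, get_state, vision, ticket, models gives the robot as it stands. Calls block until the motion is done:
- ctrl.movep(position, orientation): joint-space move of the TCP to a pose.
- ctrl.movel(position, frame=None, max_speed=0.15): straight line of the TCP; frame=None keeps the orientation; max_speed is the mean speed in m/s.
- ctrl.set_joints(angles): joint-space move.
- ctrl.ungrasp() and ctrl.close_gripper(force=None): open the fingers fully, or close them until they stop; force is the grip in N (None keeps the last).
- ctrl.pause(seconds).
- ctrl.ik(position, orientation): joint angles nearest the present ones, or None.
- get_state(): the state.
- vision.grab_frame(name): name is "scene" or "top" or "wrist"; returns (picture, depth): 400x640x3 uint8, blue, green, red; 400x640 float32, m along the optical axis (not along the pixel's ray), 0 where there is no reading.
- vision.camera_info(name): a dict with "mtx" (3x3 intrinsics, pixels), "R" (3x3) and "t" (3): a world point X has camera coordinates R X + t; the wrist camera has in their place "hand_eye" (4x4, takes a point from camera to tool coordinates, whose origin is the TCP and whose axes are the flange's). Camera axes: x right, y down, z forward; pixel columns grow to the right and rows downward; lengths in m; the calibration is good to about 2 mm. A picture is of the moment at which its call begins: read the wrist's pose just before it. camera_info takes no time and is no camera call.
A pose or a line that the arm cannot do raises ctrl.Unreachable and nothing moves.
- ticket.close_job(): hands the job in, once; it reports no verdict.
Trained networks look in the newest picture that a camera, given by its name, has taken for a name from the list of things; names that differ only in an ending like _2 or _b are one class to them, and where a whole thing is asked for, a point or a joint stands for the part that bears it (a point fixed in the world has none). Each returns a list of dicts, best first, with "p" (0 to 1); they miss things now and then, are a little off and sometimes report something else, mostly with a low value. They report only what shows in the picture. A call takes as long as a camera call.
- models.recognise(camera, target): "point" ([column, row] in pixels, amid what is visible of it).
- models.masks_of(camera, target): "mask" (400x640 bool, what is visible of it) and "point" ([column, row] in pixels, amid what is visible of it).
The state is a dict: "time": time; "qpos": joint angles; "qd": joint speeds; "tau": joint torques, N m; "tcp_pos": TCP position; "eef_rot": TCP orientation; "contact_force": force on the tool from outside, world axes, zero at the start; "wrist_torque": the same for the moment, N m; "width": finger opening in m.
Only numpy, scipy, OpenCV 4.12 (cv2) and the standard library are available. Lean on these libraries where they do the work, as an engineer would, in place of code of your own. Each camera call takes 0.05 s, during which the arm holds its last target. There are 200 camera calls.

## Working session

There is one attempt and no reset: what is moved stays moved. The work goes in short steps, each a Python script; the robot and the scene stay as the last script left them, time stands still between calls to the robot, and variables do not carry over. Pictures are saved under pics/ and viewed, about 8 in all and at most 12, crops included, and the job is handed in when it is done.

```bash
ls; mkdir -p pics
cat > h.py <<'E'
import numpy as np, cv2
from station import ctrl, get_state, vision, ticket, models
from scipy.spatial.transform import Rotation as Rn
def quat(yaw):  # tool down, tool y (jaw dir) ; q=[w,x,y,z]
    r=Rn.from_euler('z',yaw)*Rn.from_euler('x',np.pi); x,y,z,w=r.as_quat(); return [w,x,y,z]
def cam(name, st=None):
    c=vision.camera_info(name)
    if name!='wrist': R=np.array(c['R']);t=np.array(c['t']); return np.array(c['mtx']),R.T,-R.T@t
    H=np.array(c['hand_eye']); w,x,y,z=st['eef_rot']; T=Rn.from_quat([x,y,z,w]).as_matrix()
    return np.array(c['mtx']),T@H[:3,:3],T@H[:3,3]+np.array(st['tcp_pos'])
def cloud(name,d,st=None):
    K,R,o=cam(name,st); v,u=np.mgrid[:d.shape[0],:d.shape[1]]
    P=np.stack([(u-K[0,2])/K[0,0]*d,(v-K[1,2])/K[1,1]*d,d],-1)
    return P@R.T+o
def ray(name,uv,zw,st=None):
    K,R,o=cam(name,st); r=R@np.array([(uv[0]-K[0,2])/K[0,0],(uv[1]-K[1,2])/K[1,1],1]); return o+r*(zw-o[2])/r[2]
E
python3 - <<'E'
from h import *
np.set_printoptions(precision=4,suppress=True)
s=get_state(); print(s['time'],s['tcp_pos'],s['eef_rot'],s['width'],ctrl.pinch_z)
for n in ('top','scene'):
    im,d=vision.grab_frame(n); cv2.imwrite(f'pics/{n}0.png',im); W=cloud(n,d)
    np.save(n+'W.npy',W); np.save(n+'d.npy',d)
    print(n,cam(n)[2],cam(n)[0][0,0])
    for t in ['housing','tab_lug','cover_grip','board_top','spacer_c','collar_c','glue']:
        try: ms=models.masks_of(n,t)
        except Exception as e: print(t,e); continue
        for m in ms[:2]:
            k=m['mask']&(d>0); P=W[k]
            if len(P)==0: continue
            zt=np.percentile(P[:,2],95); 
            print(t,round(m['p'],2),np.round(m['point']),k.sum(),'med',np.median(P,0),'min',P.min(0),'max',P.max(0))
        if ms: np.save(f'm_{n}_{t}.npy',ms[0]['mask'])
E
```

```text
pics
0.0 [ 0.1778 -0.5986  0.2304] [-0.0009  0.9896  0.1439 -0.0002] 0.08516769175141864 -0.0187
top [0.4594 0.0056 0.8679] 365.87987976751896
housing 0.66 [328. 230.] 4706 med [ 0.5168 -0.0199  0.0667] min [ 0.4316 -0.1278 -0.0015] max [0.7424 0.1113 0.1   ]
tab_lug 0.52 [320. 232.] 120 med [0.5052 0.0008 0.0746] min [ 0.4879 -0.0058  0.0651] max [0.5311 0.0118 0.1   ]
cover_grip 0.69 [328. 200.] 3930 med [ 0.5768 -0.0195  0.0658] min [ 0.4982 -0.1077  0.0576] max [0.6625 0.0691 0.099 ]
board_top 0.56 [196. 230.] 7925 med [0.5191 0.2966 0.0069] min [ 0.4025  0.1727 -0.0025] max [0.6416 0.4218 0.0127]
spacer_c 0.62 [449. 256.] 330 med [ 0.4459 -0.2942  0.0161] min [ 0.4229 -0.3191 -0.0003] max [ 0.4687 -0.2714  0.022 ]
collar_c 0.7 [443. 196.] 129 med [ 0.5854 -0.2851  0.0188] min [ 0.5704 -0.3011  0.0002] max [ 0.5996 -0.2714  0.0241]
glue 0.61 [442. 144.] 828 med [ 0.6919 -0.2711  0.0976] min [ 0.6748 -0.3256 -0.0014] max [ 0.757  -0.255   0.1548]
scene [ 1.3802 -0.4545  1.0609] 504.5497593518823
housing 0.94 [331. 222.] 3470 med [ 0.6364 -0.0418  0.0639] min [ 0.4023 -0.131  -0.00
[... 152 characters left out ...]
rip 0.76 [329. 204.] 2039 med [ 0.5878 -0.0237  0.0649] min [ 0.4948 -0.1101  0.0578] max [0.6645 0.0659 0.0992]
cover_grip 0.72 [329. 222.] 3635 med [ 0.6368 -0.0411  0.0637] min [ 0.4325 -0.131  -0.0045] max [0.7277 0.1041 0.1   ]
board_top 0.67 [412. 172.] 3400 med [0.5318 0.2915 0.0054] min [ 0.4062  0.1708 -0.0046] max [0.6418 0.4271 0.0138]
board_top 0.4 [326. 184.] 68 med [ 0.5278 -0.0038  0.0764] min [ 0.4939 -0.0105  0.0668] max [0.5418 0.0152 0.1   ]
spacer_c 0.52 [215. 222.] 229 med [ 0.4535 -0.2969  0.0142] min [ 0.4238 -0.3203 -0.0016] max [ 0.4729 -0.2743  0.0211]
glue 0.92 [253. 275.] 836 med [ 0.7193 -0.2869  0.0859] min [ 0.665  -0.3085 -0.0034] max [ 0.7316 -0.2592  0.1543]
```

Run:
```python
from h import *
np.set_printoptions(precision=4,suppress=True)
W=np.load('topW.npy')
def rect(P,n):
    r=cv2.minAreaRect((P[:,:2]*1000).astype(np.float32)); print(n,r, len(P))
def m(t): return np.load(f'm_top_{t}.npy')
def core(k): return cv2.morphologyEx(k.astype(np.uint8),cv2.MORPH_OPEN,np.ones((3,3)))>0
z=W[...,2]
k=m('cover_grip'); rect(W[core(k&(abs(z-.066)<.01))],'plate')
b=(z>.08)&(z<.11)&(abs(W[...,0]-.58)<.12)&(abs(W[...,1]+.02)<.12)
n,l=cv2.connectedComponents(b.astype(np.uint8))
for i in range(1,n):
    if (l==i).sum()>8: P=W[l==i]; rect(P,'tall'); print(P.mean(0))
h=(abs(z-.066)<.012)&(abs(W[...,0]-.58)<.2)&(abs(W[...,1]+.02)<.15); rect(W[core(h)],'housingtop')
rect(W[core(m('board_top')&(abs(z-.006)<.006))],'board')
for t in('spacer_c','collar_c'):
    k=m(t); P=W[k&(z>.011)]; c,r=cv2.minEnclosingCircle((P[:,:2]*1000).astype(np.float32)); print(t,c,r,P.mean(0))
k=m('glue'); P=W[k&(z>.08)&(z<.16)]; print('glue',P.mean(0))
a=cv2.imread('pics/top0.png'); cv2.imwrite('pics/top0c.png',cv2.resize(a[80:340,100:500],None,fx=2,fy=2,interpolation=cv2.INTER_CUBIC))
```

```text
plate ((579.1690673828125, -19.081832885742188), (153.33251953125, 133.90335083007812), 74.40536499023438) 3723
tall ((578.666015625, -19.510284423828125), (69.82781982421875, 12.430570602416992), 73.61837768554688) 196
[ 0.578  -0.0196  0.0949]
tall ((528.0982055664062, -3.365142822265625), (7.411196708679199, 15.573965072631836), 77.76913452148438) 31
[ 0.5279 -0.0034  0.0967]
housingtop ((585.5789184570312, -21.111724853515625), (184.29013061523438, 273.63409423828125), 73.80814361572266) 8273
board ((521.091064453125, 297.12322998046875), (203.81756591796875, 223.18850708007812), 12.143195152282715) 7894
spacer_c (454.43109130859375, -156.76231384277344) 162.40069580078125 [ 0.446  -0.2941  0.0191]
collar_c (525.5400390625, -147.6132354736328) 166.8358154296875 [ 0.5842 -0.2829  0.0264]
glue [ 0.6954 -0.2753  0.1149]
```

View pics/top0c.png

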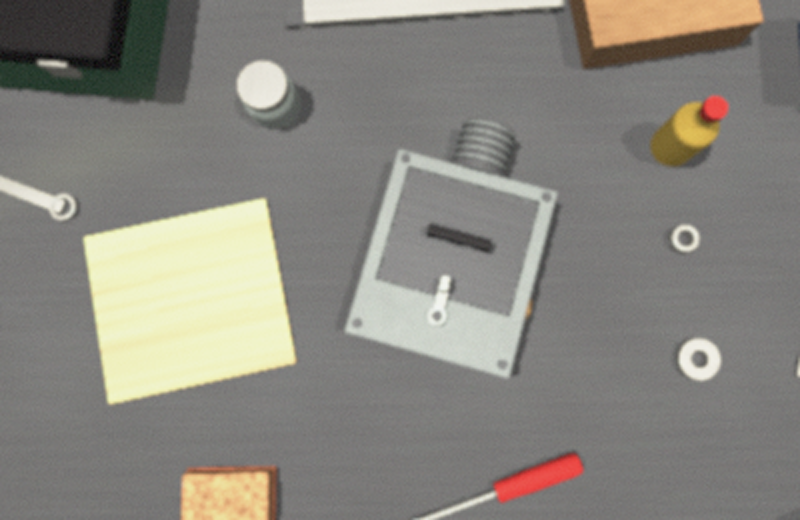

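The top view shows the housing at crop (450,265), with the tab over the cover at (440,298) and the handle at (460,238). The board is at (190,300), the spacer at (700,360), the collar at (685,238) and the glue at (690,130), so everything agrees with the fits. Housing yaw is about -16.2°.

```bash
cat >> h.py <<'E'
np.set_printoptions(precision=4,suppress=True)
TH=-0.283; C=np.array([.579,-.0193])
def hp(x,y): c,s=np.cos(TH),np.sin(TH); return C+np.array([c*x-s*y,s*x+c*y])
def st():
    s=get_state(); print('t %.2f'%s['time'],'tcp',np.array(s['tcp_pos']),'F',np.array(s['contact_force']),'w %.4f'%s['width'],'j7 %.2f'%s['qpos'][6]); return s
E
python3 - <<'E'
from h import *
for sg in (1,-1):
  for off in (0,np.pi):
    print(sg,off)
    for a in (0,.7,1.4,1.5):
        p=hp(-87+0,0)if 0 else hp(-.087+.034*np.cos(sg*a),.034*np.sin(sg*a)); q=ctrl.ik([*p,.077],quat(TH+off+sg*a)); print(a,None if q is None else np.array(q))
for n,p,z,ys in (('cover',hp(0,0),.07,(TH+np.pi/2,TH-np.pi/2)),('board',(.521,.297),.017,(TH+np.pi/2,TH-np.pi/2,.21+np.pi/2,.21-np.pi/2)),('sp',(.446,-.2945),.003,(0,np.pi)),('co',(.585,-.286),.003,(0,np.pi)),('post',hp(0,0),.015,(TH,TH+np.pi))):
    for y in ys:
        q=ctrl.ik([*p,z],quat(y)); print(n,round(y,2),None if q is None else np.array(q))
st()
E
```

```text
1 0
0 [ 0.1711  0.5507 -0.3121  1.9501  0.2587  0.6791 -2.1541]
0.7 [ 0.2252  0.5679 -0.4627  1.952   0.3787  0.7068 -1.6204]
1.4 [ 0.2815  0.5748 -0.5999  1.9901  0.4839  0.7204 -1.0696]
1.5 [ 0.2896  0.5747 -0.6165  1.9976  0.4963  0.7209 -0.9871]
1 3.141592653589793
0 [ 0.5378  0.6891 -0.9227  1.9456  0.7202  0.8767  0.5191]
0.7 [ 0.6235  0.8337 -1.2263  1.9474  0.9179  1.0705  0.9706]
1.4 [ 0.5993  0.8143 -1.2263  1.9865  0.9131  1.045   1.6218]
1.5 [ 0.5981  0.8104 -1.2263  1.9942  0.9122  1.0399  1.7159]
-1 0
0 [ 0.1711  0.5507 -0.3121  1.9501  0.2587  0.6791 -2.1541]
0.7 [ 0.0594  0.5233 -0.0906  1.9861  0.0762  0.6353 -2.6344]
1.4 [-0.6553  0.8013  1.1505  2.0509 -0.9372  0.9504 -2.2398]
1.5 [ 0.7402  0.7851 -1.2262  2.0432  0.9063  1.0069  1.9697]
-1 3.141592653589793
0 [ 0.5378  0.6891 -0.9227  1.9456  0.7202  0.8767  0.5191]
0.7 [ 0.5037  0.6245 -0.781   1.9805  0.6182  0.7897 -0.05  ]
1.4 [ 0.4359  0.5597 -0.6345  2.038   0.5089  0.7022 -0.6366]
1.5 [ 0.4232  0.5513 -0.6141  2.0466  0.4935  0.6908 -0.7228]
cover 1.29 [ 0.3643  0.6664 -0.6007  1.8188  0.5018  0.8131 -0.7733]
cover -1.85 [ 0.6545  0.9103 -1.2265  1.8153  0.9508  1.1515  1.953 ]
board 1.29 [-0.1433  0.7944 -0.6994  1.8013  0.6891  0.8071 -1.4768]
board -1.85 [ 0.082   1.0268 -1.227   1.7984  1.0717  1.1617  1.3445]
board 1.78 [-0.082   0.8329 -0.8187  1.8005  0.7857  0.8693 -1.0688]
board -1.36 [ 0.082   1.0268 -1.227   1.7984  1.0717  1.1617  1.8375]
sp 0 [ 0.6447  0.6643 -0.1637  1.9914  0.2104  0.5018 -1.2405]
sp 3.14 [ 1.0076  0.7691 -0.7532  1.9867  0.8106  0.716   1.3148]
co 0 [ 0.5218  0.7822 -0.1791  1.6655  0.1936  0.7113 -1.3242]
co 3.14 [ 0.8703  0.9136 -0.831   1.6605  0.8065  0.9443  1.3024]
post -0.28 [ 0.1009  0.6886 -0.1738  1.8631  0.1941  0.6062 -2.0478]
post 2.86 [ 0.4965  0.8283 -0.8555  1.8579  0.8272  0.8568  0.5042]
t 0.80 tcp [ 0.178  -0.5991  0.2313] F [ 0.1812 -0.674   0.3085] w 0.0856 j7 -0.15
```

Run:
```python
from h import *
L=lambda a:hp(-.087+.034*np.cos(a),.034*np.sin(a))
ctrl.movep([*L(0),.17],quat(TH)); st()
ctrl.movel([*L(0),.078]); st()
ctrl.close_gripper(force=30); st()
for a in np.arange(.25,1.51,.25):
    ctrl.movel([*L(a),.078],frame=quat(TH+a),max_speed=.05)
    s=st()
    if np.linalg.norm(s['contact_force'])>50: print('STOP');break
ctrl.ungrasp(); ctrl.movel([*L(a),.13]); s=st()
im,d=vision.grab_frame('top'); cv2.imwrite('pics/tab1.png',im[120:340,200:440].repeat(2,0).repeat(2,1))
st()
```

```text
t 3.26 tcp [ 0.5282 -0.0055  0.17  ] F [-0.8287 -0.3877 -0.1112] w 0.0854 j7 -2.16
t 4.03 tcp [ 0.5286 -0.0045  0.0785] F [0.5578 0.0409 0.9632] w 0.0856 j7 -2.25
t 4.72 tcp [ 0.5282 -0.0046  0.0782] F [-0.3112 -0.7258  2.6006] w 0.0070 j7 -2.25
t 5.12 tcp [0.5295 0.0036 0.0781] F [-1.457  -1.297   5.3436] w 0.0072 j7 -2.07
t 5.52 tcp [0.5287 0.012  0.0781] F [-1.8308 -0.3645  5.9455] w 0.0073 j7 -1.89
t 5.92 tcp [0.5258 0.0199 0.0781] F [-0.3082 -1.9645  5.3649] w 0.0069 j7 -1.72
t 6.32 tcp [0.5211 0.0269 0.0781] F [ 0.155  -1.7363  5.5616] w 0.0070 j7 -1.54
t 6.72 tcp [0.5148 0.0324 0.0781] F [-0.3985 -1.1775  4.8247] w 0.0073 j7 -1.35
t 7.12 tcp [0.5073 0.0363 0.0781] F [-0.4413 -1.3913  6.1748] w 0.0070 j7 -1.17
t 8.35 tcp [0.5072 0.0365 0.1298] F [-0.5762 -0.5023 -0.8091] w 0.0851 j7 -1.09
t 8.40 tcp [0.5068 0.0364 0.1293] F [-0.0283 -0.4351 -0.0731] w 0.0852 j7 -1.09
```

View pics/tab1.png

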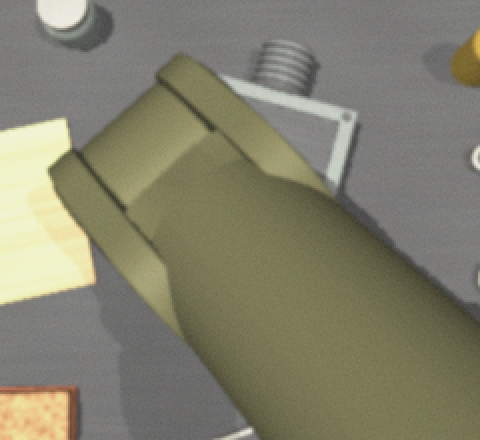

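The arm hides the tab from the top camera. The finger width stayed at 7 mm through the whole turn, so the lug was held. I'll check with the wrist camera from above the handle.

Run:
```python
from h import *
ctrl.movep([*hp(-.01,0),.23],quat(TH+np.pi/2)); s=st()
im,d=vision.grab_frame('wrist'); cv2.imwrite('pics/w1.png',im)
W=cloud('wrist',d,s); np.savez('w1.npz',W=W)
z=W[...,2]; b=((z>.083)&(z<.105)&(np.hypot(W[...,0]-.579,W[...,1]+.02)<.15)).astype(np.uint8)
n,l=cv2.connectedComponents(b)
for i in range(1,n):
    if (l==i).sum()>60: P=W[l==i]; print((l==i).sum(),P.mean(0),cv2.minAreaRect((P[:,:2]*1000).astype(np.float32)))
```

```text
t 8.98 tcp [ 0.569  -0.0167  0.2289] F [-0.8971  0.8922 -1.0647] w 0.0854 j7 -0.80
267 [0.5081 0.0373 0.0941] ((507.06719970703125, 36.922882080078125), (16.260032653808594, 8.14822769165039), 68.67720031738281)
1134 [ 0.5788 -0.0176  0.0942] ((578.5540771484375, -19.203094482421875), (69.3608627319336, 12.01933765411377), 73.9538803100586)
```

View pics/w1.png

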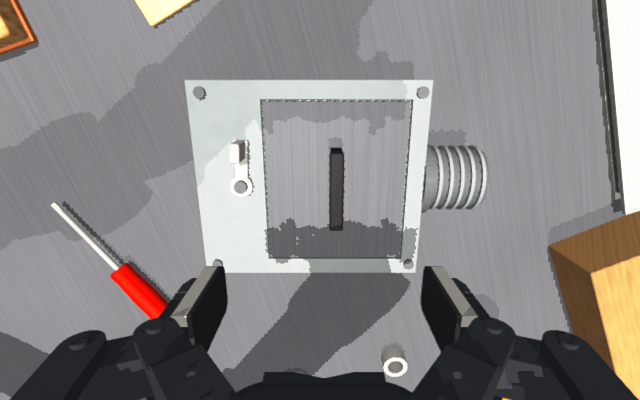

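The tab is at about 1.48 rad (lug at (237,152)), clear of the cover. The handle at (336,190) matches the earlier fit to within 1 mm. Next I lift the cover.

Run:
```python
from h import *
q=quat(TH+np.pi/2); c=[.5786,-.0192]
ctrl.movep([*c,.13],q); ctrl.movel([*c,.0715]); st()
ctrl.close_gripper(force=70); st()
ctrl.movel([*c,.10],max_speed=.08); st()
ctrl.movel([*c,.16]); s=st()
B=[.521,.297]
ctrl.movep([*B,.10],q); st()
ctrl.movel([*B,.032]); st()
for z in (.026,.022,.019,.017,.015):
    ctrl.movel([*B,z],max_speed=.05); s=st()
    if s['contact_force'][2]>6: break
```

```text
t 10.06 tcp [ 0.5794 -0.0187  0.0729] F [ 0.7517 -0.6119  1.0328] w 0.0852 j7 -0.96
t 10.73 tcp [ 0.5788 -0.0192  0.0718] F [-1.3512  0.2316  4.9693] w 0.0106 j7 -0.96
t 11.24 tcp [ 0.5787 -0.0193  0.1004] F [ 0.1752 -0.2239 -4.1511] w 0.0106 j7 -0.93
t 11.79 tcp [ 0.5782 -0.0196  0.1593] F [-1.1932  0.0009 -3.5026] w 0.0106 j7 -0.86
t 13.03 tcp [0.522  0.2951 0.0996] F [ 1.5646 -0.6366 -1.704 ] w 0.0104 j7 -1.44
t 13.63 tcp [0.5215 0.2969 0.0325] F [ 0.3383  0.5878 -2.6461] w 0.0106 j7 -1.51
t 13.90 tcp [0.5212 0.297  0.0264] F [ 0.5816 -0.0135 -3.0252] w 0.0107 j7 -1.52
t 14.15 tcp [0.5209 0.2969 0.0219] F [ 0.6062 -0.0534 -3.1765] w 0.0104 j7 -1.52
t 14.40 tcp [0.5209 0.2969 0.0188] F [-0.2549 -0.3886 -2.6006] w 0.0107 j7 -1.53
t 14.65 tcp [0.5212 0.2972 0.0179] F [-2.1809 -2.2339  5.8482] w 0.0104 j7 -1.53
t 14.90 tcp [0.5212 0.2972 0.0178] F [-5.4247 -6.0404 23.5212] w 0.0106 j7 -1.53
```

Run:
```python
from h import *
B=[.5212,.2972]
ctrl.movel([*B,.0172],max_speed=.05); st()
ctrl.ungrasp(); ctrl.movel([*B,.10],max_speed=.2); st()
ctrl.movep([*hp(0,0),.22],quat(TH)); ctrl.pause(.2); s=st()
im,d=vision.grab_frame('wrist'); cv2.imwrite('pics/w2.png',im); W=cloud('wrist',d,s); np.savez('w2.npz',W=W,d=d)
z=W[...,2]; near=np.hypot(W[...,0]-.579,W[...,1]+.02)<.03
for lo in (.02,.045,.053):
    P=W[near&(z>lo)]; c=cv2.minEnclosingCircle((P[:,:2]*1000).astype(np.float32)); print(lo,len(P),P.mean(0),P[:,2].max(),c)
h=((z>.058)&(z<.072)&(np.hypot(W[...,0]-.579,W[...,1]+.02)<.2)).astype(np.uint8)
cnt,hi=cv2.findContours(h,cv2.RETR_CCOMP,cv2.CHAIN_APPROX_NONE)
for c,hh in zip(cnt,hi[0]):
    if len(c)>150: P=W[c[:,0,1],c[:,0,0]]; print(hh[3],cv2.minAreaRect((P[:,:2]*1000).astype(np.float32)))
im,d=vision.grab_frame('top'); W=cloud('top',d); z=W[...,2]
b=((z>.028)&(z<.05)&(np.hypot(W[...,0]-.521,W[...,1]-.297)<.06))
P=W[b]; print('handle on board',P.mean(0),cv2.minAreaRect((P[:,:2]*1000).astype(np.float32)))
```

```text
t 15.15 tcp [0.5216 0.2975 0.0178] F [-1.0375 -1.4208  7.5135] w 0.0103 j7 -1.53
t 16.43 tcp [0.5213 0.2968 0.1   ] F [-0.3374  0.4913 -1.0616] w 0.0854 j7 -1.44
t 17.92 tcp [ 0.5789 -0.0179  0.2195] F [-0.0874  0.5646  0.9605] w 0.0850 j7 -2.15
0.02 5558 [ 0.5891 -0.0238  0.2845] 0.3074944753734092 ((593.431640625, -24.24241065979004), 25.9007511138916)
0.045 5481 [ 0.5891 -0.0239  0.2881] 0.3074944753734092 ((593.431640625, -24.24241065979004), 25.9007511138916)
0.053 5399 [ 0.5892 -0.0239  0.2917] 0.3074944753734092 ((593.431640625, -24.24241065979004), 25.9007511138916)
-1 ((585.05615234375, -21.108245849609375), (184.819580078125, 274.6863098144531), 73.64220428466797)
12 ((579.2568359375, -18.812522888183594), (138.6595001220703, 118.21610260009766), 73.86825561523438)
handle on board [0.5206 0.2956 0.0413] ((520.848388671875, 296.7232971191406), (69.52888488769531, 11.910202026367188), 73.78776550292969)
```

View pics/w2.png

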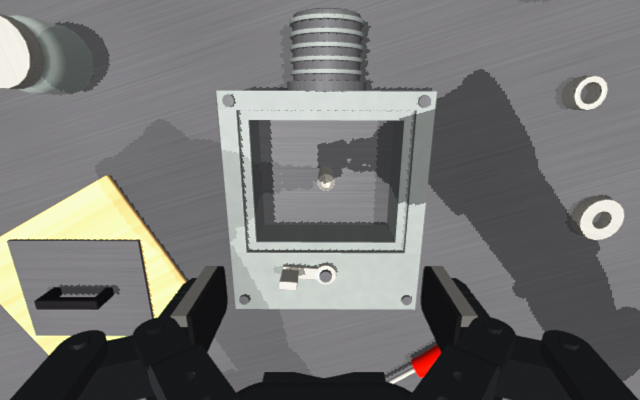

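The wrist view shows the cover flat on the board at (80,285), the tab aside at (300,278), the post tip at (325,181) and the rings at (590,93) and (601,219). Next I get the exact post position and move to the spacer.

```bash
cat >> h.py <<'E'
def ringfit(W,c0,h,R):
    z=W[...,2]; k=(abs(z-h)<.004)&(np.hypot(W[...,0]-c0[0],W[...,1]-c0[1])<R+.015); P=W[k]
    # circle fit on outer contour hull
    hull=cv2.convexHull((P[:,:2]*1000).astype(np.float32)); (x,y),(a,b),_=cv2.fitEllipse(hull)
    (ex,ey),r=cv2.minEnclosingCircle(hull)
    print('ring n',len(P),'ell',x,y,a,b,'enc',ex,ey,r,'mean',P.mean(0)); return np.array([ex,ey])/1000
E
python3 - <<'E'
from h import *
W=np.load('w2.npz')['W']; z=W[...,2]
near=np.hypot(W[...,0]-.579,W[...,1]+.019)<.02
for lo,hi in((.03,.05),(.05,.06),(.0545,.06)):
    P=W[near&(z>lo)&(z<hi)]; print(lo,len(P),P.mean(0),cv2.minEnclosingCircle((P[:,:2]*1000).astype(np.float32)))
u=ray('wrist',(325,181),.057,dict(eef_rot=quat(TH),tcp_pos=[.5789,-.0179,.2195])); print('tip ray',u)
ringfit(W,(.446,-.294),.016,.024); ringfit(W,(.585,-.286),.02,.016)
ctrl.movep([.446,-.294,.18],quat(TH)); ctrl.pause(.2); s=st()
im,d=vision.grab_frame('wrist'); W=cloud('wrist',d,s); cv2.imwrite('pics/w3.png',im); ringfit(W,(.446,-.294),.016,.024)
E
```

```text
0.03 65 [ 0.5849 -0.021   0.0398] ((581.3021240234375, -20.0159854888916), 7.496805191040039)
0.05 224 [ 0.5796 -0.0194  0.0544] ((578.7425537109375, -19.06772804260254), 8.165057182312012)
0.0545 113 [ 0.5794 -0.0193  0.0561] ((578.6874389648438, -19.06802749633789), 6.244833469390869)
tip ray [ 0.5815 -0.0195  0.057 ]
ring n 1239 ell 445.6946716308594 -295.4683532714844 46.89108657836914 48.421913146972656 enc 445.2962341308594 -295.57958984375 24.692270278930664 mean [ 0.4467 -0.2949  0.0152]
ring n 620 ell 585.4661865234375 -286.9357604980469 30.920732498168945 32.4710807800293 enc 585.9606323242188 -287.1034240722656 16.4870662689209 mean [ 0.5858 -0.2863  0.0189]
t 19.39 tcp [ 0.4471 -0.2927  0.1802] F [0.1521 0.5625 0.2222] w 0.0856 j7 -1.62
ring n 1621 ell 445.58349609375 -296.29058837890625 47.14149856567383 47.37127685546875 enc 445.5225524902344 -296.2294921875 23.848876953125 mean [ 0.4463 -0.2966  0.0154]
```

```bash
cat >> h.py <<'E'
POST=np.array([.579,-.0191])
def pick(c,zg,force,q):
    ctrl.movep([*c,.08],q); ctrl.movel([*c,zg],max_speed=.12); st()
    ctrl.close_gripper(force=force); st()
    ctrl.movel([*c,zg+.03],max_speed=.1); st()
    ctrl.movel([*c,.16],max_speed=.25); return st()
def insert(zs,q,c=POST):
    for z in zs:
        ctrl.movel([*c,z],max_speed=.06); s=st()
        if s['contact_force'][2]>12: return z
    return None
E
python3 - <<'E'
from h import *
q=quat(TH)
s=pick([.4456,-.2960],.003,50,q)
if s['width']<.03: raise SystemExit('missed')
ctrl.movep([*POST,.11],q); ctrl.pause(.2); s=st()
im,d=vision.grab_frame('wrist'); cv2.imwrite('pics/w4.png',im); W=cloud('wrist',d,s); np.savez('w4.npz',W=W)
z=W[...,2]; k=(np.hypot(W[...,0]-.579,W[...,1]+.019)<.035)&(z>.07)&(z<.135)
print(np.percentile(z[k],[5,50,95]) if k.any() else 0)
E
```

```text
t 20.72 tcp [ 0.4463 -0.2963  0.004 ] F [-0.1302 -1.2161 -0.3312] w 0.0855 j7 -1.80
t 21.18 tcp [ 0.4459 -0.2963  0.0039] F [-1.6783  1.2446  6.5604] w 0.0455 j7 -1.80
t 21.62 tcp [ 0.4456 -0.2962  0.0331] F [ 0.0485  0.0463 -1.8684] w 0.0452 j7 -1.77
t 22.28 tcp [ 0.4446 -0.2959  0.1587] F [ 0.6347 -0.1503 -2.8059] w 0.0453 j7 -1.64
t 23.68 tcp [ 0.5789 -0.021   0.1101] F [ 0.604  -0.3645 -2.5404] w 0.0448 j7 -2.23
[0.1119 0.1216 0.1304]
```

View pics/w4.png

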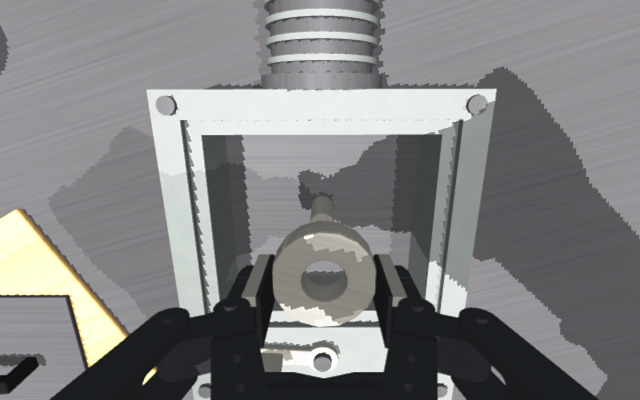

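The spacer is held level at (323,274), with the post behind it at (322,207). I'll fit its centre, correct the offset and insert.

Run:
```python
from h import *
W=np.load('w4.npz')['W']; z=W[...,2]
k=(abs(z-.122)<.006)&(np.hypot(W[...,0]-.579,W[...,1]+.019)<.03); P=W[k]
# inside tool frame offset of ring from tcp at that moment
c=ringfit(W,(.579,-.021),.122,.024); off=c-np.array([.5789,-.021]); print('off',off)
ex=np.array([np.cos(TH),np.sin(TH)]); o=ex*np.clip(off@ex,-.003,.003); print('along tool x',off@ex)
c=POST-o; q=quat(TH)
ctrl.movel([*c,.075],max_speed=.1); ctrl.pause(.2); st()
print(insert((.06,.053,.046,.042,.037,.032,.027,.022,.019,.017,.016,.015,.014),q,c))
```

```text
ring n 7469 ell 579.855712890625 -20.288515090942383 45.62630081176758 70.80052947998047 enc 585.1087646484375 -22.613332748413086 36.209529876708984 mean [ 0.581  -0.0213  0.1216]
off [ 0.0062 -0.0016]
along tool x 0.006412295816774086
t 24.43 tcp [ 0.5766 -0.0182  0.0757] F [ 0.1182 -0.428  -1.4101] w 0.0452 j7 -2.27
t 24.82 tcp [ 0.5757 -0.0182  0.0594] F [ 0.4037 -0.3638 -1.2527] w 0.0454 j7 -2.28
t 25.09 tcp [ 0.577  -0.0186  0.0528] F [ 4.5952 -2.0151 -3.4418] w 0.0452 j7 -2.29
t 25.36 tcp [ 0.5771 -0.0187  0.0456] F [ 5.7204 -2.1746 -5.023 ] w 0.0450 j7 -2.29
t 25.61 tcp [ 0.5771 -0.0186  0.0416] F [ 6.0786 -2.6479 -4.7477] w 0.0451 j7 -2.30
t 25.86 tcp [ 0.5772 -0.0186  0.0364] F [ 6.2833 -2.6427 -4.4751] w 0.0451 j7 -2.30
t 26.11 tcp [ 0.5771 -0.0186  0.0312] F [ 7.451  -2.5284 -4.5834] w 0.0455 j7 -2.30
t 26.36 tcp [ 0.5771 -0.0186  0.0261] F [ 7.6149 -3.2489 -5.8189] w 0.0452 j7 -2.31
t 26.61 tcp [ 0.5771 -0.0187  0.021 ] F [ 7.6622 -2.1954 -5.4917] w 0.0452 j7 -2.31
t 26.86 tcp [ 0.5771 -0.0187  0.0182] F [ 7.3249 -3.503  -3.3992] w 0.0448 j7 -2.32
t 27.11 tcp [ 0.5771 -0.0187  0.0163] F [ 6.5531 -2.7451 -2.1755] w 0.0453 j7 -2.32
t 27.36 tcp [ 0.5771 -0.0187  0.016 ] F [ 4.648  -3.4912  3.2671] w 0.0454 j7 -2.32
t 27.61 tcp [ 0.5772 -0.0187  0.0159] F [ 1.1029 -3.2449 13.3422] w 0.0453 j7 -2.32
0.015
```

The spacer reached the floor: TCP 0.016 is exactly 12 mm above the grasp height. The earlier fit was spoiled by the fingers, so I won't use it again. Next is the collar.

Run:
```python
from h import *
q=quat(TH)
ctrl.ungrasp(); p=get_state()['tcp_pos']; ctrl.movel([p[0],p[1],.15],max_speed=.25); st()
ctrl.movep([.5855,-.2868,.18],q); ctrl.pause(.2); s=st()
im,d=vision.grab_frame('wrist'); cv2.imwrite('pics/w5.png',im); W=cloud('wrist',d,s); c=ringfit(W,(.5855,-.2868),.02,.016)
if np.hypot(*(c-[.5855,-.2868]))>.005: raise SystemExit('check')
s=pick(c,.004,40,q); print('w',s['width'])
im,d=vision.grab_frame('top'); W=cloud('top',d); z=W[...,2]
k=(np.hypot(W[...,0]-.579,W[...,1]+.019)<.04)&(z>.015)&(z<.045); P=W[k]; print(len(P),P.mean(0) if len(P) else '')
```

```text
t 28.78 tcp [ 0.5752 -0.0183  0.1496] F [-0.7337 -0.1463 -0.043 ] w 0.0854 j7 -2.20
t 30.03 tcp [ 0.5861 -0.2846  0.1801] F [-0.8143  0.0425 -0.0158] w 0.0852 j7 -1.74
ring n 555 ell 585.7310791015625 -287.78167724609375 30.89097023010254 31.540328979492188 enc 585.4676513671875 -287.8135986328125 15.942679405212402 mean [ 0.5862 -0.2879  0.0192]
t 31.35 tcp [ 0.5862 -0.2879  0.005 ] F [-1.1859  0.5871  0.3808] w 0.0857 j7 -1.85
t 31.90 tcp [ 0.5857 -0.2879  0.0045] F [-0.9195 -0.8183  5.7355] w 0.0294 j7 -1.85
t 32.35 tcp [ 0.5856 -0.288   0.0343] F [ 0.0807  0.4853 -1.2722] w 0.0293 j7 -1.83
t 33.00 tcp [ 0.5848 -0.2878  0.1591] F [-0.9753  0.7132 -0.7376] w 0.0298 j7 -1.75
w 0.0298460798561297
355 [ 0.5761 -0.0176  0.0261]
```

Run:
```python
from h import *
q=quat(TH)
ctrl.movep([*POST,.12],q); ctrl.movel([*POST,.08],max_speed=.1); ctrl.pause(.2); st()
r=insert((.07,.064,.060,.057,.053,.048,.043,.039,.036,.034,.033,.032,.031),q); print(r)
p=get_state()['tcp_pos']
if r is None or r<.0345:
    ctrl.ungrasp(); ctrl.movel([p[0],p[1],.15],max_speed=.25); ctrl.pause(.2); s=st()
    im,d=vision.grab_frame('wrist'); cv2.imwrite('pics/w6.png',im); W=cloud('wrist',d,s); z=W[...,2]
    near=np.hypot(W[...,0]-.579,W[...,1]+.019)<.03
    ringfit(W,(.579,-.019),.048,.016)
    for lo,hi in((.025,.031),(.044,.052),(.052,.06)):
        k=near&(z>lo)&(z<hi); print(lo,k.sum(),W[k].mean(0))
```

```text
t 34.86 tcp [ 0.5795 -0.0191  0.0807] F [-0.0149  0.0533 -1.012 ] w 0.0298 j7 -2.26
t 35.17 tcp [ 0.5786 -0.0191  0.0694] F [ 0.4839  0.324  -0.4051] w 0.0299 j7 -2.27
t 35.42 tcp [ 0.5787 -0.0191  0.0635] F [-0.2205 -0.0591 -1.1495] w 0.0299 j7 -2.28
t 35.67 tcp [ 0.5789 -0.0191  0.0598] F [ 0.1057 -0.3278 -1.2184] w 0.0299 j7 -2.28
t 35.92 tcp [ 0.5789 -0.0191  0.0569] F [-0.6407 -0.1151 -0.4358] w 0.0298 j7 -2.28
t 36.17 tcp [ 0.5788 -0.0191  0.0527] F [ 0.104   0.3763 -0.7683] w 0.0296 j7 -2.29
t 36.42 tcp [ 0.5787 -0.0191  0.0476] F [-0.1066  0.0119 -0.2792] w 0.0298 j7 -2.29
t 36.67 tcp [ 0.5787 -0.0191  0.0426] F [-0.5344 -0.8619 -1.0522] w 0.0300 j7 -2.29
t 36.92 tcp [ 0.5788 -0.0191  0.0388] F [ 0.1559  0.617  -1.0725] w 0.0294 j7 -2.30
t 37.17 tcp [ 0.5788 -0.0191  0.0358] F [ 0.4178  0.2042 -0.9557] w 0.0299 j7 -2.30
t 37.42 tcp [ 0.5789 -0.0191  0.0339] F [ 0.4201 -0.0533 -0.9108] w 0.0295 j7 -2.30
t 37.67 tcp [ 0.579  -0.0191  0.0329] F [ 0.7042 -0.914  -1.2417] w 0.0297 j7 -2.30
t 37.92 tcp [ 0.5792 -0.0191  0.0325] F [-1.3712 -0.6402  5.2245] w 0.0295 j7 -2.30
t 38.17 tcp [ 0.5792 -0.0191  0.0324] F [-4.275  -0.3686 14.8118] w 0.0297 j7 -2.31
0.031
t 39.58 tcp [ 0.5784 -0.0191  0.1487] F [ 0.3075 -0.0259  0.0366] w 0.0855 j7 -2.20
ring n 895 ell 579.6009521484375 -18.65526008605957 31.239843368530273 31.377660751342773 enc 579.4082641601562 -18.645071029663086 15.963488578796387 mean [ 0.5806 -0.019   0.0475]
0.025 1083 [ 0.5809 -0.0198  0.0275]
0.044 895 [ 0.5806 -0.019   0.0475]
0.052 293 [ 0.5796 -0.0197  0.055 ]
```

```bash
ls pics/w6.png
```

```text
pics/w6.png
```

Both rings measure home: spacer top at about 28 mm and collar top at about 48 mm. One last look before handing in.

View pics/w6.png

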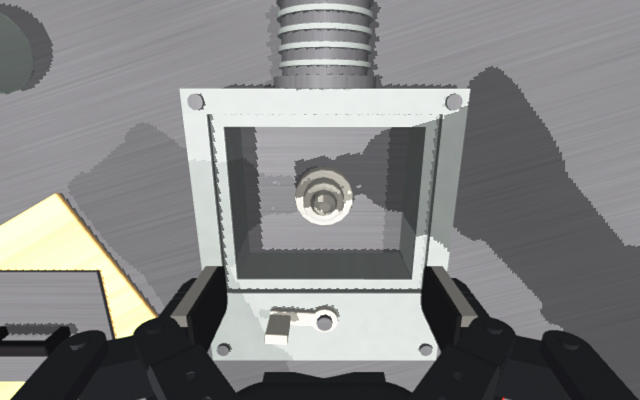

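The spacer and collar sit on the post at (324,200), the tab is still aside at (300,325) and the cover is on the board.

Run:
```python
from h import *
ctrl.pause(.3); st(); print(ticket.close_job())
```

```text
t 39.93 tcp [ 0.5791 -0.019   0.1498] F [ 0.0013 -0.3555 -1.0221] w 0.0853 j7 -2.20
the job is handed in; nothing more can be done
None
```

The job is done and handed in at about 40 s of the 72 s allowed; the system gives no verdict.

- **Tab:** I gripped the lug and turned it to about 1.48 rad. It was still aside in the last picture.
- **Cover:** It was lowered flat onto the board and let go only after contact with the board was felt. The handle measured within about 1 mm of the board's centre.
- **Rings:** The spacer went on first, then the collar. The last wrist view put the spacer's top at 27.5 mm (28 expected) and the collar's top at 47.5 mm (48 expected). The collar's centre was within 1 mm of the post.
- **Robot:** The gripper was open and clear of everything at hand-in.

**What disagreed:** my fit of the held spacer's centre was spoiled by the fingers. I limited that correction to 3 mm, so the spacer slid down the post with about 8 N of side force and still reached the floor. The spacer's centre was not fitted again after release.

**Glue bottle:** I did not check it again at the end. No move went near it.

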